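# Roll the bicycle light onto its charging rest and press it home

### The arm

A 6-joint arm with a two-finger parallel gripper is mounted at the origin on the work surface. World frame = base frame: x ahead of the robot, y to its left, z up, the work surface at z = 0. Lengths are in m, angles in rad, forces in N, time in s.
With the tool pointing down it reaches from about 0.25 to 0.775 m from the base axis. Payload 4 kg.
Tool frame: the origin (TCP) lies at the very end of the fingers, on their centre line; the grasp point (between the pads) lies 19 mm behind it; z points along the fingers, y is the line along which they close (so a half turn about z gives the same grasp; the last joint's range is limited). The gripper opens to 85 mm and grips with 20 to 120 N. Pads are 22 mm wide; open, the fingers measure 114 mm over their backs; the gripper's body (76 mm by 85 mm) begins 54 mm behind the grasp point. The pads swing forward as they close: fully open they stand 13 mm farther back than shut.
Start: joints at [1.154, 0.087, 1.371, -0, 1.684, -0.103], TCP at [0.17, 0.523, 0.231] pointing down, gripper open.
Joint ranges: [-3.1, 3.1], [-0.76, 2.03], [0.27, 2.55], [-1.08, 4.22], [0.17, 2.65], [-2.57, 2.57]. Speed limits (rad/s): [2.79, 2.79, 3.14, 3.14, 3.14, 3.14].

### API

Orientations are given as a rotation vector (axis times angle).
In Python, from rig import bot gives the robot as it stands.
- The arm moves only by the tool step_arm, never from a script. Its argument "motion" is a list of rows, each an object of numbers: "x", "y", "z": the shift along the world's x, y, z in cm; "wx", "wy", "wz": the turn, a rotation vector about the world's x, y, z in rad; "jaw": the opening, from 0 (shut) to 1 (fully open). In form: [{"x": .., "y": .., "z": .., "wx": .., "wy": .., "wz": .., "jaw": ..}, ...]. A call has 1 to 8 rows; each row is the pose to reach, as a shift and turn from the pose commanded when the call began; what a row does not reach only later rows make up. A row lasts 1/8 s, in which the tool goes at most 62.5 mm and 10.7 degrees, less where a joint would pass 70% of its speed; a pose out of reach is approached as far as the arm can. A call with a gripper value outside its range is refused whole. The fingers move at their own pace and stop on an object; "squeeze" is the grip in N (left out, the last holds). Time passes only in rows, so rows that repeat a pose let the fingers close. It gives the time, the measured TCP pose, the force, the opening and the grip force at its end, in the units of the state.
- bot.state(): the state, without advancing time (a new reading comes with each control period).
- bot.camera(name): name is "scene" or "top" or "wrist"; returns the picture (420x560x3 uint8, blue, green, red); there is no depth.
- bot.calibration(name): a dict with "intrinsics" (3x3 intrinsics, pixels), "D" ([k1, k2, p1, p2, k3] as OpenCV has them; the pictures are not rectified), "eye" and "attitude" of the camera in the world. Camera axes: x right, y up, looking along -z (the intrinsics and any distortion apply to the point x, -y, -z); pixel columns grow to the right and rows downward; lengths in m; the calibration is good to about 2 mm. A picture is of the moment at which its call begins: read the wrist's pose just before it. calibration takes no time and is no camera call; for the wrist camera it gives the pose at the moment of the call.
- bot.hand_in(): hands the job in; it is judged then, once.
The state is a dict: "time_s": time; "qpos": joint angles; "joint_velocities": joint speeds; "tau": joint torques, N m; "tool_pos": TCP position; "orientation": TCP orientation; "contact_force": force on the tool from outside, world axes, zero at the start; "moment": the same for the moment, N m; "opening": opening from 0.0 (shut) to 1.0 (fully open); "finger_force": force on a finger pad.
Only numpy, scipy, OpenCV 4.12 (cv2) and the standard library are available. Lean on these libraries where they do the work, as an engineer would, in place of code of your own. Each camera call takes 0.05 s, during which the arm holds its last target. There are 200 camera calls.

### The job

Put the bicycle light on charge: without picking it up, push its side so that it rolls along the bench, over the black ramp and onto the grey rest, and on until it presses the sprung orange contact pad. Hold it pressed there with about 6.5 newtons for a second (under 4 does not wake it, over 10 harms the contact), then ease off gently and leave it lying still against the pad, square to it and with both ends between the two white lines. Leave everything else on the bench alone and do not touch the contact itself with the robot.

Things in the scene. Friction and masses are not known exactly. Their poses are not given: they have to be found in the camera images.
- light: Bicycle light: smooth round aluminium barrel, 40 mm in diameter, 150 mm long, red at one end, black-rimmed lens at the other, 0.13 to 0.25 kg, lying loose on its side. Origin at its centre (20 mm above what it lies on); its x axis runs along the barrel, y and z turn as it rolls. It rolls almost without resistance. Either end may point either way.
- rest: Fixed charging rest, 170 mm along x (the rolling direction), 240 mm along y; origin under its middle, on the bench. A black ramp rises from the bench at x -85 mm to a crest 6 mm high at x -45; from there the grey bed falls 2 degrees to 1.5 mm high at x +85, so the light comes to lie against the pad by itself. White lines along x at y -105 and +105 mm.
- contact: Fixed black contact housing at the end of the rest, 50 mm deep, 150 mm wide, 46 mm high, carrying the sprung orange pad. Origin at the foot of the middle of its front face, 75 mm along x from the rest's origin; x is the rolling direction, pointing into the housing, as the rest's x does.
- pad_axis (a point): Point on the housing's front face, 24 mm above the bench, straight behind the pad. The pad (90 mm wide, 12 to 36 mm above the bench) juts out towards -x by 22 to 44 mm when untouched: set differently each time, not measured. It yields 1 mm per 2.2 N, at most 10 mm. Friction under the light makes the force at the robot's fingers up to about 1.5 N more than at the pad.
- key_a: Nickel key, 63 mm long, 4 mm thick, loose, to be left alone. Origin near its middle, on the bench.
- key_b: Second nickel key, 63 mm long, 4 mm thick, loose, to be left alone. Origin near its middle, on the bench.
- dish: Blue ceramic ring dish, 100 mm across, 28 mm high, loose, to be left alone. Origin under its middle.
- carabiner: Steel carabiner, 72 mm by 48 mm, 8 mm thick, loose, to be left alone. Origin under its middle.
- bell: Red plastic bicycle bell with thumb lever, 54 mm across, 38 mm high, loose, to be left alone. Origin under the dome's middle; the lever reaches 48 mm along its x.
Mind the look-alikes: they are no part of the job. Leave any red or yellow look-alike of the contact alone.

How it is judged:
By the outcome, as a careful person would: the job done as asked, in the order asked, and still so for the second after the job is handed in, with the robot touching nothing.
It also fails if it takes over 72 s, if anything falls off the work surface, if the arm or the gripper's body presses on something with over 40 N, if the wrist force passes 120 N, or if a joint passes its speed limit or range.

## Working session

There is one attempt and no reset: what is moved stays moved. The work goes in short steps, Python scripts to look and compute and a tool call to move; the robot and the scene stay as the last step left them, time stands still between calls to the robot, and variables do not carry over. Pictures are saved under pics/ and viewed, at most 10 in all, crops included, and the job is handed in when it is done.

Besides the shell and the picture viewer there is one more tool, called after "Call:" as name(argument=value, ...), one argument or row to a line, values as JSON. step_arm: Moves the arm, as the interface text tells. Its arguments: {"type":"object","properties":{"motion":{"type":"array"},"squeeze":{"type":"number"}},"required":["motion"]}

```bash
mkdir -p pics; ls
python3 - <<'E'
from rig import bot
import cv2
for n in("scene","top"):
    cv2.imwrite(f"pics/{n}0.png",bot.camera(n)); c=bot.calibration(n); print(n,c)
print(bot.state())
E
```

```text
pics
scene {'intrinsics': array([[451.53213983,   0.        , 279.47248809],
       [  0.        , 451.53213983, 210.77008949],
       [  0.        ,   0.        ,   1.        ]]), 'D': array([0.0217645, 0.       , 0.       , 0.       , 0.       ]), 'eye': array([1.06268779, 0.02531452, 1.05809978]), 'attitude': array([0.43721241, 0.41725198, 1.44593536])}
top {'intrinsics': array([[405.16711551,   0.        , 276.42750662],
       [  0.        , 405.16711551, 205.20498701],
       [  0.        ,   0.        ,   1.        ]]), 'D': array([-0.01016125,  0.        ,  0.        ,  0.        ,  0.        ]), 'eye': array([0.3573617 , 0.04872926, 1.19957648]), 'attitude': array([ 0.04126216, -0.06183935, -1.59554691])}
{'time_s': 0.1, 'qpos': array([ 1.15389756e+00,  8.79070575e-02,  1.37216041e+00, -9.96077385e-06,
        1.68362398e+00, -1.03084642e-01]), 'joint_velocities': array([-4.99419078e-05,  7.59460448e-04, -4.61198692e-03, -1.45552262e-03,
        1.98572456e-03,  2.06992296e-04]), 'tau': array([ 2.02217496e-03, -3.53011465e+01, -3.14219534e+01, -1.89858197e-04,
        7.92309002e-03, -2.82329569e-05]), 'tool_pos': array([0.1695856 , 0.52270491, 0.23021294]), 'orientation': array([-0.49083655, -3.10247386,  0.00318944]), 'contact_force': array([-0.72254236,  1.08138631, -0.32311676]), 'moment': array([ 0.05692335, -0.00821548,  0.01128991]), 'finger_force': 0.0, 'opening': 0.9985487972245131}
```

View pics/top0.png

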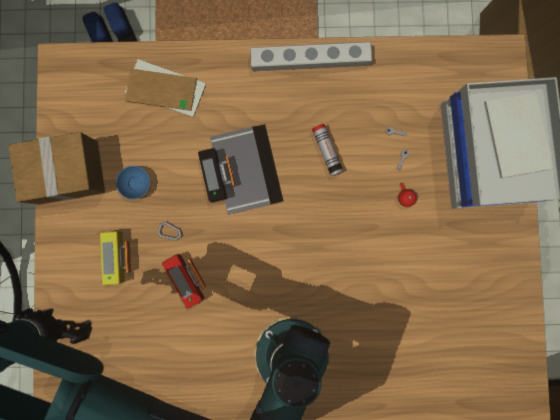

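View pics/scene0.png

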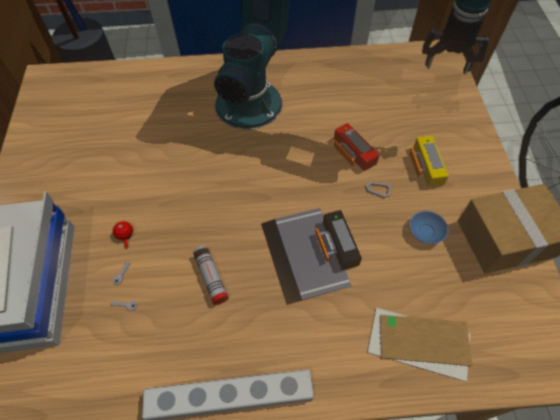

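The top view shows the light at about (327,150), the rest at (245,168) with the ramp on its right, and the contact at (213,175) with its orange pad facing right. The red and yellow contacts are look-alikes. Next I'll measure with masks.

```bash
cat > h.py <<'E'
import numpy as np, cv2
from scipy.spatial.transform import Rotation as R
from rig import bot
def rays(name,px,cal=None):
    c=cal or bot.calibration(name)
    p=cv2.undistortPoints(np.float64(px).reshape(-1,1,2),c["intrinsics"],c["D"])[:,0]
    d=np.c_[p[:,0],-p[:,1],-np.ones(len(p))]
    return c["eye"],R.from_rotvec(c["attitude"]).apply(d)
def onplane(name,px,z,cal=None):
    e,d=rays(name,px,cal); return e+d*((z-e[2])/d[:,2])[:,None]
def proj(name,P):
    c=bot.calibration(name); q=R.from_rotvec(c["attitude"]).inv().apply(np.atleast_2d(P)-c["eye"])
    return cv2.projectPoints(q*[1,-1,-1],np.zeros(3),np.zeros(3),c["intrinsics"],c["D"])[0][:,0]
def big(m):
    return max(cv2.findContours(m.astype(np.uint8),cv2.RETR_EXTERNAL,cv2.CHAIN_APPROX_NONE)[0],key=cv2.contourArea)
E
python3 - <<'E'
import cv2,numpy as np
from h import *
t=cv2.imread("pics/top0.png"); s=cv2.imread("pics/scene0.png")
def sec(im,roi,name,z):
    x0,y0,x1,y1=roi; hsv=cv2.cvtColor(im,cv2.COLOR_BGR2HSV)
    m=np.zeros(im.shape[:2],np.uint8)
    # non-wood = not orange-brown
    h,sa,v=cv2.split(hsv); m[y0:y1,x0:x1]=((sa<70)|(v<50))[y0:y1,x0:x1]
    m=cv2.morphologyEx(m,cv2.MORPH_CLOSE,np.ones((5,5)))
    c=big(m); r=cv2.minAreaRect(c); b=cv2.boxPoints(r); print(name,roi,"rect",np.round(r[0],1),np.round(r[1],1)); print(np.round(np.c_[b,onplane(name,b,z)],3))
sec(t,(190,110,300,225),"top",0.003)
sec(t,(305,115,352,182),"top",0.02)
def col(im,roi,name,z,lo,hi):
    x0,y0,x1,y1=roi; hsv=cv2.cvtColor(im,cv2.COLOR_BGR2HSV); m=np.zeros(im.shape[:2],np.uint8)
    m[y0:y1,x0:x1]=cv2.inRange(hsv,lo,hi)[y0:y1,x0:x1]
    c=big(m); r=cv2.minAreaRect(c); b=cv2.boxPoints(r); print(name,"col",np.round(r[0],1),r[1]); print(np.round(np.c_[b,onplane(name,b,z)],3))
col(t,(218,145,245,195),"top",0.036,(5,150,120),(20,255,255))
col(s,(305,215,340,270),"scene",0.036,(5,150,120),(20,255,255))
a=cv2.resize(t[110:225,190:355],None,fx=4.8,fy=4.8,interpolation=cv2.INTER_CUBIC); cv2.imwrite("pics/t1.png",a)
E
```

```text
top (190, 110, 300, 225) rect [238.6 170.5] [79.6 70.9]
[[1.94888e+02 1.39931e+02 6.37000e-01 2.70000e-01 3.00000e-03]
 [2.63837e+02 1.23515e+02 6.82000e-01 6.40000e-02 3.00000e-03]
 [2.82281e+02 2.00981e+02 4.48000e-01 1.40000e-02 3.00000e-03]
 [2.13333e+02 2.17397e+02 4.04000e-01 2.19000e-01 3.00000e-03]]
top (305, 115, 352, 182) rect [328.  151.4] [47.5 13. ]
[[ 3.13103e+02  1.31759e+02  6.49000e-01 -8.20000e-02  2.00000e-02]
 [ 3.25172e+02  1.26931e+02  6.63000e-01 -1.18000e-01  2.00000e-02]
 [ 3.42828e+02  1.71069e+02  5.30000e-01 -1.66000e-01  2.00000e-02]
 [ 3.30759e+02  1.75897e+02  5.17000e-01 -1.29000e-01  2.00000e-02]]
top col [229.7 170.4] (29.831361770629883, 1.798876166343689)
[[2.25489e+02 1.56118e+02 5.80000e-01 1.76000e-01 3.60000e-02]
 [2.27242e+02 1.55714e+02 5.81000e-01 1.71000e-01 3.60000e-02]
 [2.33949e+02 1.84781e+02 4.95000e-01 1.54000e-01 3.60000e-02]
 [2.32197e+02 1.85185e+02 4.94000e-01 1.59000e-01 3.60000e-02]]
scene col [322.  242.5] (31.377490997314453, 2.278233766555786)
[[3.15228e+02 2.28300e+02 4.97000e-01 1.54000e-01 3.60000e-02]
 [3.17351e+02 2.27475e+02 4.95000e-01 1.60000e-01 3.60000e-02]
 [3.28724e+02 2.56719e+02 5.80000e-01 1.78000e-01 3.60000e-02]
 [3.26601e+02 2.57544e+02 5.82000e-01 1.72000e-01 3.60000e-02]]
```

View pics/t1.png

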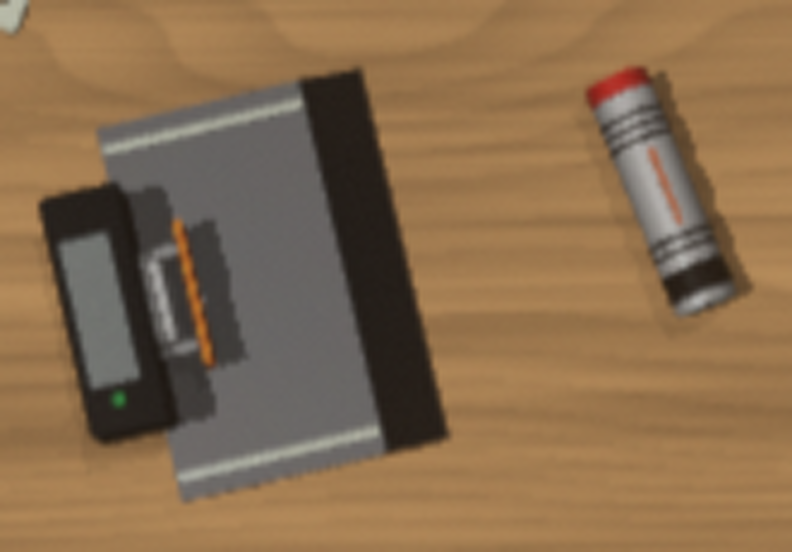

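Call:
step_arm(
  motion=[
    {"x":3,"y":-4.7,"wz":-0.06},
    {"x":6,"y":-9.4,"wz":-0.12},
    {"x":9,"y":-14.1,"wz":-0.18},
    {"x":12,"y":-18.8,"wz":-0.24},
    {"x":15,"y":-23.5,"wz":-0.3},
    {"x":18,"y":-28.2,"wz":-0.36},
    {"x":21,"y":-32.9,"wz":-0.42},
    {"x":24,"y":-37.6,"wz":-0.48},
  ],
)

```text
schema error: expected keys x, y, z, wx, wy, wz, jaw
```

Call:
step_arm(
  motion=[
    {"x":3,"y":-4.7,"wz":-0.06},
    {"x":6,"y":-9.4,"wz":-0.12},
    {"x":9,"y":-14.1,"wz":-0.18},
    {"x":12,"y":-18.8,"wz":-0.24},
    {"x":15,"y":-23.5,"wz":-0.3},
    {"x":18,"y":-28.2,"wz":-0.36},
    {"x":20,"y":-31.3,"wz":-0.426},
    {"x":20,"y":-31.3,"wz":-0.426},
  ],
)

```text
schema error: expected keys x, y, z, wx, wy, wz, jaw
```

Run:
```python
from h import *
s=bot.state(); c=bot.calibration("wrist"); im=bot.camera("wrist"); cv2.imwrite("pics/w1.png",im)
np.save("w1.npy",c,allow_pickle=True)
print(s["time_s"],s["tool_pos"],R.from_rotvec(s["orientation"]).as_matrix().round(3),s["contact_force"],c["eye"])
print(proj("wrist",[[.595,-.123,.02],[.665,-.098,.02],[.526,-.149,.02]]))
cv2.imwrite("pics/top1.png",bot.camera("top"))
```

```text
0.1 [0.1695856  0.52270491 0.23021294] [[-0.951  0.309 -0.001]
 [ 0.309  0.951 -0.002]
 [ 0.    -0.002 -1.   ]] [-0.72254236  1.08138631 -0.32311676] [0.09636554 0.54718737 0.37274114]
[[ 25.60226576 497.65648875]
 [ 55.81229198 517.74740726]
 [ -5.97843692 476.16950018]]
```

View pics/w1.png

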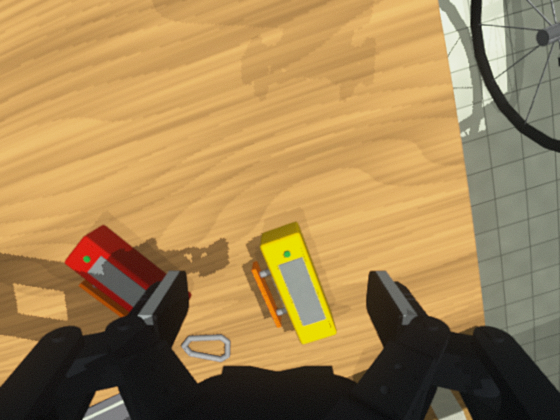

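The wrist view shows only the two look-alikes: both calls were refused because each row needs every key. I'll resend them complete.

Call:
step_arm(
  motion=[
    {"x":3,"y":-4.7,"z":0,"wx":0,"wy":0,"wz":-0.06,"jaw":1},
    {"x":6,"y":-9.4,"z":0,"wx":0,"wy":0,"wz":-0.12,"jaw":1},
    {"x":9,"y":-14.1,"z":0,"wx":0,"wy":0,"wz":-0.18,"jaw":1},
    {"x":12,"y":-18.8,"z":0,"wx":0,"wy":0,"wz":-0.24,"jaw":1},
    {"x":15,"y":-23.5,"z":0,"wx":0,"wy":0,"wz":-0.3,"jaw":1},
    {"x":18,"y":-28.2,"z":0,"wx":0,"wy":0,"wz":-0.36,"jaw":1},
    {"x":21,"y":-32.9,"z":0,"wx":0,"wy":0,"wz":-0.42,"jaw":1},
    {"x":24,"y":-37.6,"z":0,"wx":0,"wy":0,"wz":-0.48,"jaw":1},
  ],
)

```text
time_s: 1.2
tool_pos: [0.4104, 0.1455, 0.2313]
orientation: [1.217, 2.896, 0.001]
contact_force: [1.2, -0.4, -0.5]
opening: 1.0
finger_force: 0.0
```

Call:
step_arm(
  motion=[
    {"x":3,"y":-4.7,"z":0,"wx":0,"wy":0,"wz":-0.06,"jaw":1},
    {"x":6,"y":-9.4,"z":0,"wx":0,"wy":0,"wz":-0.12,"jaw":1},
    {"x":9,"y":-14.1,"z":0,"wx":0,"wy":0,"wz":-0.18,"jaw":1},
    {"x":12,"y":-18.8,"z":0,"wx":0,"wy":0,"wz":-0.24,"jaw":1},
    {"x":15,"y":-23.5,"z":0,"wx":0,"wy":0,"wz":-0.3,"jaw":1},
    {"x":18,"y":-28.2,"z":0,"wx":0,"wy":0,"wz":-0.36,"jaw":1},
    {"x":20,"y":-31.3,"z":0,"wx":0,"wy":0,"wz":-0.426,"jaw":1},
    {"x":20,"y":-31.3,"z":0,"wx":0,"wy":0,"wz":-0.426,"jaw":1},
  ],
)

```text
time_s: 2.2
tool_pos: [0.6102, -0.1682, 0.2294]
orientation: [-1.802, -2.571, 0.001]
contact_force: [-0.3, 0.4, -1.4]
opening: 0.998
finger_force: 0.0
```

Run:
```python
from h import *
s=bot.state(); c=bot.calibration("wrist"); im=bot.camera("wrist"); cv2.imwrite("pics/w2.png",im)
print(s["time_s"],s["tool_pos"],R.from_rotvec(s["orientation"]).as_matrix().round(3),s["contact_force"],c["eye"])
print(proj("wrist",[[.595,-.123,.02],[.665,-.098,.02],[.526,-.149,.02]]))
print(c)
```

```text
2.2 [ 0.61016798 -0.16824991  0.22944856] [[-0.341  0.94  -0.002]
 [ 0.94   0.341  0.001]
 [ 0.001 -0.002 -1.   ]] [-0.34035092  0.4078965  -1.35480032] [ 0.58388811 -0.0957858   0.37203975]
[[278.65425925 148.20704182]
 [344.75099308 148.94135535]
 [213.10371313 148.94120893]]
{'intrinsics': array([[309.19993143,   0.        , 277.13072661],
       [  0.        , 309.19993143, 215.27877607],
       [  0.        ,   0.        ,   1.        ]]), 'D': array([-0.05053789,  0.        ,  0.        ,  0.        ,  0.        ]), 'eye': array([ 0.58388811, -0.0957858 ,  0.37203975]), 'attitude': array([-0.29950451, -0.05084275,  0.3469845 ])}
```

View pics/w2.png

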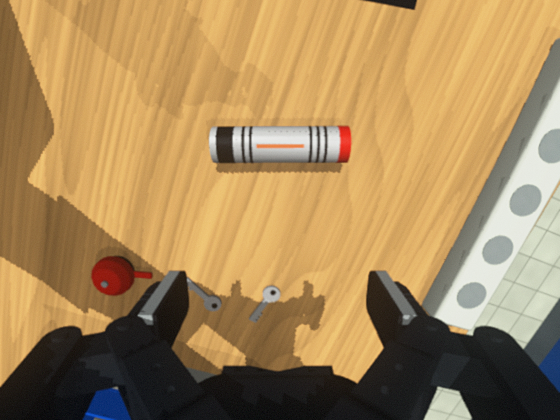

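The light spans (210,145)–(351,145) in the wrist view. That's within about 3 mm of my estimate, and the axis is aligned with the gripper. I'll descend behind it and check the tip height.

Call:
step_arm(
  motion=[
    {"x":0.1,"y":0.1,"z":-4,"wx":0,"wy":0,"wz":0,"jaw":1},
    {"x":0.1,"y":0.2,"z":-8,"wx":0,"wy":0,"wz":0,"jaw":1},
    {"x":0.2,"y":0.3,"z":-12,"wx":0,"wy":0,"wz":0,"jaw":1},
    {"x":0.2,"y":0.3,"z":-16,"wx":0,"wy":0,"wz":0,"jaw":1},
    {"x":0.2,"y":0.3,"z":-19,"wx":0,"wy":0,"wz":0,"jaw":1},
    {"x":0.2,"y":0.3,"z":-20.5,"wx":0,"wy":0,"wz":0,"jaw":1},
    {"x":0.2,"y":0.3,"z":-20.5,"wx":0,"wy":0,"wz":0,"jaw":1},
  ],
)

```text
time_s: 3.12
tool_pos: [0.611, -0.1618, 0.0257]
orientation: [-1.797, -2.574, 0.001]
contact_force: [0.5, 0.7, -0.2]
opening: 1.005
finger_force: 0.0
```

Run:
```python
from h import *
s=bot.state(); im=bot.camera("scene"); w=bot.camera("wrist")
print(s["tool_pos"],s["contact_force"])
p=proj("scene",[s["tool_pos"]])[0]; print(p)
x,y=int(p[0]),int(p[1]); x0,y0=x-50,y-50
a=cv2.resize(im[y0:y0+100,x0:x0+100],None,fx=4,fy=4,interpolation=cv2.INTER_CUBIC)
print(x0,y0)
b=cv2.resize(w,(533,400)); cv2.imwrite("pics/c3.png",np.hstack([a,b])[:, :800])
Rm=R.from_rotvec(s["orientation"]).as_matrix()
for d in (-.04,.04):
  for z in(0,-.013): print(d,z,proj("scene",[s["tool_pos"]+Rm@[0,d,z]])[0],proj("wrist",[s["tool_pos"]+Rm@[0,d,z]])[0])
```

```text
[ 0.61098775 -0.16181597  0.02565792] [ 0.5303657   0.66669756 -0.22838879]
[192.61392732 280.59851837]
142 230
-0.04 0 [187.36185593 267.04145297] [198.39877455 270.67465469]
-0.04 -0.013 [186.39312045 264.85279328] [192.04475805 283.33984268]
0.04 0 [198.04715907 294.63712131] [351.33375274 270.58295356]
0.04 -0.013 [197.15485608 292.65267452] [357.5060158  283.22097416]
```

View pics/c3.png

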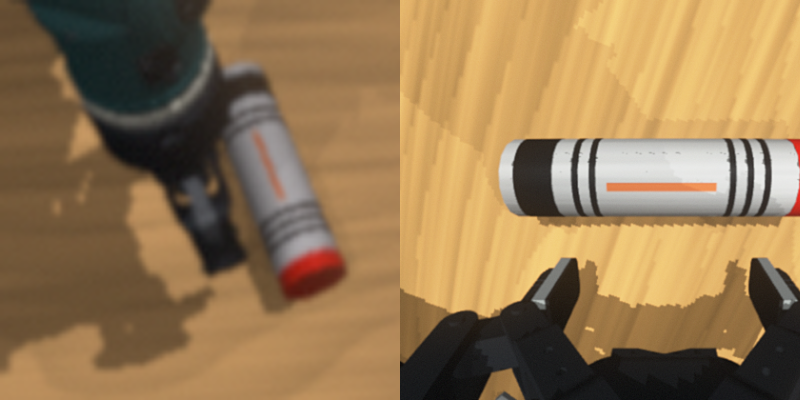

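The wrist view shows the light horizontal at row ~185 of the right panel, with open fingers below it (front tips near full-image (187,271)). I'll compare that with the predicted tip corner for each assumed tip height.

Run:
```python
from h import *
s=bot.state(); Rm=R.from_rotvec(s["orientation"]).as_matrix()
for z in(0,-.013): print(z,proj("wrist",s["tool_pos"]+np.array([[.011,-.0425,z],[-.011,-.0425,z],[.011,.0425,z],[.0,.0,z]])@Rm.T).round())
c=bot.calibration("wrist"); p=onplane("wrist",[[105,0],[105,185],[105,146],[105,227],[420,146],[420,227]],.02)
print(p.round(4)); l=onplane("wrist",[[105,146],[105,227]],.02); print(((p[2:]-s["tool_pos"])@Rm).round(4))
```

```text
0 [[194. 256.]
 [197. 294.]
 [361. 256.]
 [277. 276.]]
-0.013 [[186. 268.]
 [191. 308.]
 [369. 268.]
 [277. 289.]]
[[ 0.4983 -0.0685  0.02  ]
 [ 0.5155 -0.1495  0.02  ]
 [ 0.5117 -0.1304  0.02  ]
 [ 0.5197 -0.1718  0.02  ]
 [ 0.6549 -0.0778  0.02  ]
 [ 0.6745 -0.1148  0.02  ]]
[[ 0.0652 -0.0837  0.0079]
 [ 0.0236 -0.0905  0.0079]
 [ 0.0653  0.0688  0.0082]
 [ 0.0237  0.0745  0.0083]]
```

The tips match being 13 mm behind the nominal TCP when open, so they're at about 39 mm. I'll go 26 mm lower (tips ~13 mm, above the 6 mm crest) and then creep to contact.

Call:
step_arm(
  motion=[
    {"x":0,"y":0,"z":-1,"wx":0,"wy":0,"wz":0,"jaw":1},
    {"x":0,"y":0,"z":-2,"wx":0,"wy":0,"wz":0,"jaw":1},
    {"x":0,"y":0,"z":-2.6,"wx":0,"wy":0,"wz":0,"jaw":1},
    {"x":-0.1,"y":0.25,"z":-2.6,"wx":0,"wy":0,"wz":0,"jaw":1},
    {"x":-0.2,"y":0.5,"z":-2.6,"wx":0,"wy":0,"wz":0,"jaw":1},
    {"x":-0.3,"y":0.75,"z":-2.6,"wx":0,"wy":0,"wz":0,"jaw":1},
    {"x":-0.35,"y":1.0,"z":-2.6,"wx":0,"wy":0,"wz":0,"jaw":1},
  ],
)

```text
time_s: 4.1
tool_pos: [0.6084, -0.1527, 0.0007]
orientation: [1.799, 2.575, 0.0]
contact_force: [-0.8, -0.0, 0.6]
opening: 1.001
finger_force: 0.0
```

```bash
cat >> h.py <<'E'
O=np.array([.547,.122]); E_=np.array([.978,.209]); N_=np.array([-.209,.978])
def see(z=.02):
    "light outline in wrist view -> rest frame, and tcp"
    s=bot.state(); c=bot.calibration("wrist"); im=bot.camera("wrist")
    h,sa,v=cv2.split(cv2.cvtColor(im,cv2.COLOR_BGR2HSV))
    t=s["tool_pos"][:2]-O
    Rm=R.from_rotvec(s["orientation"]).as_matrix()
    print("t",round(s["time_s"],2),"tcp rest x,y,z",(N_@t).round(4),(E_@t).round(4),s["tool_pos"][2].round(4),"yaw",np.arctan2(Rm[1,1],Rm[0,1]).round(3),"F",s["contact_force"].round(2),"Fn",(N_@s["contact_force"][:2]).round(2))
    return im,c,s
E
python3 - <<'E'
from h import *
im,c,s=see(); t=bot.camera("top")
cv2.imwrite("pics/c4.png",np.hstack([cv2.resize(im,(400,300)),cv2.resize(t[100:220,190:350],(400,300),interpolation=cv2.INTER_CUBIC)]))
E
```

```text
t 4.1 tcp rest x,y,z -0.2815 0.0027 0.0007 yaw 0.351 F [-0.79 -0.04  0.61] Fn 0.13
```

View pics/c4.png

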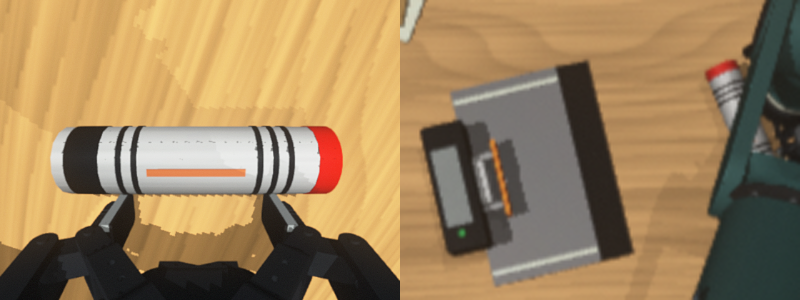

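The wrist view shows both fingertips just behind the barrel, evenly spread at (120,200) and (275,200) in the left panel, and the light hasn't moved. Next I'll push while turning gradually.

Call:
step_arm(
  motion=[
    {"x":-0.1,"y":0.3,"z":0,"wx":0,"wy":0,"wz":0,"jaw":1},
    {"x":-0.2,"y":0.65,"z":0,"wx":0,"wy":0,"wz":-0.01,"jaw":1},
    {"x":-0.35,"y":1.1,"z":0,"wx":0,"wy":0,"wz":-0.02,"jaw":1},
    {"x":-0.5,"y":1.55,"z":0,"wx":0,"wy":0,"wz":-0.03,"jaw":1},
    {"x":-0.65,"y":2.05,"z":0,"wx":0,"wy":0,"wz":-0.04,"jaw":1},
    {"x":-0.8,"y":2.55,"z":0,"wx":0,"wy":0,"wz":-0.05,"jaw":1},
    {"x":-0.95,"y":3.05,"z":0,"wx":0,"wy":0,"wz":-0.06,"jaw":1},
    {"x":-1.1,"y":3.55,"z":0,"wx":0,"wy":0,"wz":-0.07,"jaw":1},
  ],
)

```text
time_s: 5.2
tool_pos: [0.5972, -0.117, 0.0004]
orientation: [1.889, 2.51, 0.0]
contact_force: [-0.5, -0.7, -0.6]
opening: 0.998
finger_force: 0.1
```

Call:
step_arm(
  motion=[
    {"x":-0.15,"y":0.5,"z":0,"wx":0,"wy":0,"wz":-0.01,"jaw":1},
    {"x":-0.3,"y":1.0,"z":0,"wx":0,"wy":0,"wz":-0.02,"jaw":1},
    {"x":-0.45,"y":1.5,"z":0,"wx":0,"wy":0,"wz":-0.03,"jaw":1},
    {"x":-0.55,"y":2.0,"z":0,"wx":0,"wy":0,"wz":-0.04,"jaw":1},
    {"x":-0.65,"y":2.5,"z":0,"wx":0,"wy":0,"wz":-0.05,"jaw":1},
    {"x":-0.75,"y":3.0,"z":0,"wx":0,"wy":0,"wz":-0.06,"jaw":1},
    {"x":-0.85,"y":3.5,"z":0,"wx":0,"wy":0,"wz":-0.07,"jaw":1},
    {"x":-0.95,"y":4.0,"z":0,"wx":0,"wy":0,"wz":-0.07,"jaw":1},
  ],
)

```text
time_s: 6.2
tool_pos: [0.5877, -0.077, 0.0004]
orientation: [1.975, 2.443, 0.0]
contact_force: [0.2, -1.0, 0.7]
opening: 1.0
finger_force: 0.1
```

Run:
```python
from h import *
im,c,s=see(); t=bot.camera("top")
cv2.imwrite("pics/c5.png",np.hstack([cv2.resize(im,(400,300)),cv2.resize(t[100:220,190:350],(400,300),interpolation=cv2.INTER_CUBIC)]))
```

```text
t 6.2 tcp rest x,y,z -0.2031 -0.0018 0.0004 yaw 0.211 F [ 0.25 -1.    0.73] Fn -1.03
```

View pics/c5.png

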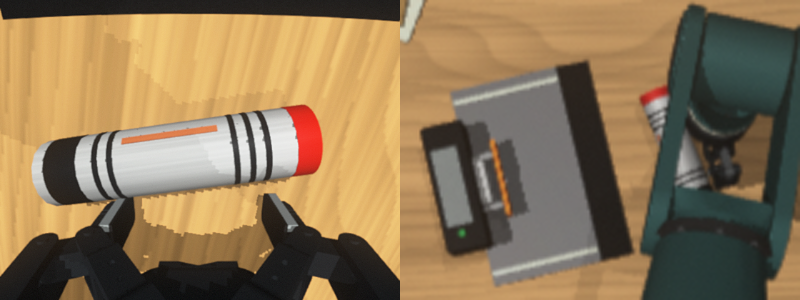

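The light has kept its heading of about 0.34 rad and rolled slightly ahead of the right finger: in the wrist panel its axis tilts from (57,172) to (308,140), so it didn't turn with the fingers. I'll follow it to the ramp, where gravity leans it back on the square fingers.

Call:
step_arm(
  motion=[
    {"x":-0.1,"y":0.5,"z":0,"wx":0,"wy":0,"wz":0,"jaw":1},
    {"x":-0.2,"y":1.0,"z":0,"wx":0,"wy":0,"wz":0,"jaw":1},
    {"x":-0.3,"y":1.5,"z":0,"wx":0,"wy":0,"wz":0,"jaw":1},
    {"x":-0.4,"y":2.0,"z":0,"wx":0,"wy":0,"wz":0,"jaw":1},
    {"x":-0.55,"y":2.6,"z":0,"wx":0,"wy":0,"wz":0,"jaw":1},
    {"x":-0.65,"y":3.2,"z":0,"wx":0,"wy":0,"wz":0,"jaw":1},
    {"x":-0.8,"y":3.8,"z":0,"wx":0,"wy":0,"wz":0,"jaw":1},
    {"x":-0.9,"y":4.4,"z":0,"wx":0,"wy":0,"wz":0,"jaw":1},
  ],
)

```text
time_s: 7.3
tool_pos: [0.5786, -0.0329, 0.0003]
orientation: [-1.975, -2.443, -0.0]
contact_force: [0.3, -0.7, 0.3]
opening: 1.004
finger_force: 0.1
```

Call:
step_arm(
  motion=[
    {"x":-0.1,"y":0.6,"z":0,"wx":0,"wy":0,"wz":0,"jaw":1},
    {"x":-0.25,"y":1.2,"z":0,"wx":0,"wy":0,"wz":0,"jaw":1},
    {"x":-0.4,"y":1.8,"z":0,"wx":0,"wy":0,"wz":0,"jaw":1},
    {"x":-0.5,"y":2.4,"z":0,"wx":0,"wy":0,"wz":0,"jaw":1},
    {"x":-0.65,"y":3.0,"z":0,"wx":0,"wy":0,"wz":0,"jaw":1},
    {"x":-0.75,"y":3.6,"z":0,"wx":0,"wy":0,"wz":0,"jaw":1},
    {"x":-0.85,"y":4.2,"z":0,"wx":0,"wy":0,"wz":0,"jaw":1},
    {"x":-0.95,"y":4.5,"z":0,"wx":0,"wy":0,"wz":0,"jaw":1},
  ],
)

```text
time_s: 8.3
tool_pos: [0.5693, 0.0119, 0.0004]
orientation: [1.974, 2.443, -0.0]
contact_force: [1.1, -2.6, 2.1]
opening: 0.999
finger_force: 1.2
```

Run:
```python
from h import *
im,c,s=see(); t=bot.camera("top")
cv2.imwrite("pics/c6.png",np.hstack([cv2.resize(im,(400,300)),cv2.resize(t[100:220,190:350],(400,300),interpolation=cv2.INTER_CUBIC)]))
```

```text
t 8.3 tcp rest x,y,z -0.1123 -0.0012 0.0004 yaw 0.212 F [ 1.1  -2.63  2.14] Fn -2.8
```

View pics/c6.png

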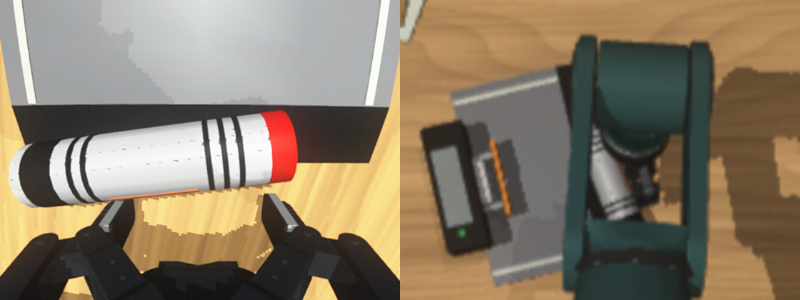

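The light is against the ramp, red end first, with its centre about 24 mm left of the gripper centre. Only the left finger touches, at around (118,205). If I let go it would roll back, so I'll slide the fingers along it to centre them, which also pushes the trailing black end forward.

Call:
step_arm(
  motion=[
    {"x":-0.4,"y":-0.1,"z":0,"wx":0,"wy":0,"wz":0,"jaw":1},
    {"x":-0.8,"y":-0.2,"z":0,"wx":0,"wy":0,"wz":0,"jaw":1},
    {"x":-1.2,"y":-0.3,"z":0,"wx":0,"wy":0,"wz":0,"jaw":1},
    {"x":-1.6,"y":-0.35,"z":0,"wx":0,"wy":0,"wz":0,"jaw":1},
    {"x":-2.0,"y":-0.4,"z":0,"wx":0,"wy":0,"wz":0,"jaw":1},
    {"x":-2.4,"y":-0.5,"z":0,"wx":0,"wy":0,"wz":0,"jaw":1},
    {"x":-2.4,"y":-0.5,"z":0,"wx":0,"wy":0,"wz":0,"jaw":1},
  ],
)

```text
time_s: 9.28
tool_pos: [0.5448, 0.0066, 0.0003]
orientation: [-1.975, -2.443, 0.0]
contact_force: [0.8, -0.1, 0.2]
opening: 1.0
finger_force: 0.1
```

```bash
cat >> h.py <<'E'
def light(im,c,zc=.022):
    h,sa,v=cv2.split(cv2.cvtColor(im,cv2.COLOR_BGR2HSV))
    red=((h<6)|(h>174))&(sa>150)&(v>100); red[290:]=0
    cr=big(red); br=cv2.boxPoints(cv2.minAreaRect(cr))
    (cx,cy),(w,hh),_=cv2.minAreaRect(cr)
    wh=((sa<45)&(v>195)).astype(np.uint8); wh[290:]=0
    wh=cv2.morphologyEx(wh,cv2.MORPH_CLOSE,np.ones((9,25),np.uint8))
    n,lab,st,ce=cv2.connectedComponentsWithStats(wh)
    # barrel: component nearest left of red
    d=[abs(ce[i,0]-(cx-130))+abs(ce[i,1]-cy)+(1e4 if st[i,4]<2000 else 0) for i in range(1,n)]
    i=1+int(np.argmin(d)); r=cv2.minAreaRect(big(lab==i)); b=cv2.boxPoints(r)
    P=onplane("wrist",b,zc+.01,c)[:,:2]-O; Q=np.c_[P@N_,P@E_]
    RE=onplane("wrist",br,zc,c)[:,:2]-O; RQ=np.c_[RE@N_,RE@E_]
    rc=RQ.mean(0)
    # axis angle from long side
    o=np.argsort(Q[:,1]); L=Q[o[:2]].mean(0); Rr=Q[o[2:]].mean(0); a=np.arctan2(Rr[0]-L[0],Rr[1]-L[1])
    print("red centre(x,y)",rc.round(4),"red ylim",RQ[:,1].min().round(4),RQ[:,1].max().round(4),"barrel",L.round(4),Rr.round(4),"yaw err",a.round(3),"rect",np.round(r[1],0))
E
python3 - <<'E'
from h import *
light(cv2.imread("pics/w2.png"),{'intrinsics':bot.calibration("wrist")["intrinsics"],'D':bot.calibration("wrist")["D"],'eye':np.array([ 0.58388811, -0.0957858 ,  0.37203975]), 'attitude': np.array([-0.29950451, -0.05084275,  0.3469845 ])},.02)
im,c,s=see(); cv2.imwrite("pics/w7.png",im); light(im,c)
E
```

```text
red centre(x,y) [-0.4394 -0.1975] red ylim -0.2231 -0.1727 barrel [-0.2518 -0.0803] [-0.2339  0.0594] yaw err 0.128 rect [130.  22.]
t 9.28 tcp rest x,y,z -0.1124 -0.0263 0.0003 yaw 0.211 F [ 0.79 -0.06  0.2 ] Fn -0.22
red centre(x,y) [-0.0651  0.0491] red ylim 0.032 0.0673 barrel [-0.0787 -0.0831] [-0.0634  0.039 ] yaw err 0.124 rect [ 91. 322.]
```

Run:
```python
from h import *
im=cv2.imread("pics/w7.png"); c=bot.calibration("wrist"); e=c["eye"][:2]-O; print("cam rest",N_@e,E_@e,c["eye"][2])
P=lambda x,y:np.r_[O+N_*x+E_*y,.022]
ys=np.arange(-.13,.081,.005); xs=-.0634+.124*(ys-.039)+.002
px=proj("wrist",[P(x,y) for x,y in zip(xs,ys)])
h=cv2.cvtColor(im,cv2.COLOR_BGR2HSV)
for y,p in zip(ys,px):
    u,v=int(p[0]),int(p[1])
    if 0<=u<560 and 0<=v<420: print(round(y,3),u,v,h[v,u],end=" | ")
```

```text
cam rest -0.03519450636905176 -0.02643752199506301 0.14280515358973367
-0.13 37 235 [ 23 113 251] | -0.125 48 234 [ 21 117 245] | -0.12 58 232 [ 23 111 250] | -0.115 69 231 [ 20  50 249] | -0.11 80 230 [ 60   1 241] | -0.105 91 228 [15 67 61] | -0.1 102 227 [13 38 61] | -0.095 113 226 [30 20 50] | -0.09 125 224 [ 0 10 50] | -0.085 136 223 [ 60   1 242] | -0.08 148 222 [ 90   1 242] | -0.075 159 220 [100  13  58] | -0.07 171 219 [ 90   1 244] | -0.065 183 218 [  0   0 106] | -0.06 195 216 [ 60   1 244] | -0.055 207 215 [ 30   1 244] | -0.05 219 213 [ 60   1 245] | -0.045 231 212 [ 60   2 245] | -0.04 243 210 [ 75   2 246] | -0.035 256 209 [ 60   1 245] | -0.03 268 208 [ 60   1 245] | -0.025 280 206 [ 60   2 246] | -0.02 292 205 [ 60   1 249] | -0.015 305 203 [ 60   1 249] | -0.01 317 202 [  0   0 248] | -0.005 330 200 [  0   0 248] | 0.0 342 199 [ 60   1 248] | 0.005 354 197 [ 60   1 250] | 0.01 367 196 [ 90   1 247] | 0.015 379 195 [ 60   1 250] | 0.02 392 193 [  0   0 249] | 0.025 404 192 [ 60   4 120] | 0.03 416 190 [  0   0 248] | 0.035 429 189 [ 60   1 249] | 0.04 441 187 [ 30   1 248] | 0.045 453 186 [  1 198 254] | 0.05 465 185 [  1 203 253] | 0.055 477 183 [  2 209 253] | 0.06 489 182 [ 4 90 68] | 0.065 501 180 [ 4 82 65] | 0.07 513 179 [ 2 67 57] | 0.075 525 178 [ 0 45 51] | 0.08 537 176 [12 28 45] |
```

The light is centred at about -27 mm laterally with a yaw error of 0.124 rad, held by the left finger on the ramp. I'll take it over the crest, since it's stable on the bed, and correct lateral position and squareness there before the press.

Call:
step_arm(
  motion=[
    {"x":-0.15,"y":0.4,"z":0,"wx":0,"wy":0,"wz":0,"jaw":1},
    {"x":-0.3,"y":0.9,"z":0,"wx":0,"wy":0,"wz":0,"jaw":1},
    {"x":-0.5,"y":1.4,"z":0,"wx":0,"wy":0,"wz":0,"jaw":1},
    {"x":-0.65,"y":1.9,"z":0,"wx":0,"wy":0,"wz":0,"jaw":1},
    {"x":-0.8,"y":2.4,"z":0,"wx":0,"wy":0,"wz":0,"jaw":1},
    {"x":-1.0,"y":2.9,"z":0,"wx":0,"wy":0,"wz":0,"jaw":1},
    {"x":-1.1,"y":3.3,"z":0,"wx":0,"wy":0,"wz":0,"jaw":1},
    {"x":-1.25,"y":3.7,"z":0,"wx":0,"wy":0,"wz":0,"jaw":1},
  ],
)

```text
time_s: 10.32
tool_pos: [0.5322, 0.0449, 0.0]
orientation: [-1.974, -2.441, -0.002]
contact_force: [-0.5, -0.2, -1.0]
opening: 0.998
finger_force: 0.0
```

```bash
cat >> h.py <<'E'
def ends(im,c,x0,a,yc,zc):
    "profile along the axis line x=x0+a*(y-yc) at height zc: print runs of colour class"
    ys=np.arange(-.15,.12,.001); px=proj("wrist",[np.r_[O+N_*(x0+a*(y-yc))+E_*y,zc] for y in ys])
    h=cv2.cvtColor(im,cv2.COLOR_BGR2HSV); out=[];last=None
    for y,p in zip(ys,px):
        u,v=int(round(p[0])),int(round(p[1]))
        if not(0<=u<560 and 0<=v<420): k='.'
        else:
            H,S,V=map(int,h[v,u]); k='K' if V<90 else 'R' if S>150 and (H<8 or H>172) else 'W' if S<45 and V>225 else 'g' if S<60 else 'b'
        if k!=last: out.append(f"{k}{y:.3f}"); last=k
    print(" ".join(out))
E
python3 - <<'E'
from h import *
im,c,s=see(); cv2.imwrite("pics/w8.png",im); light(im,c,.025)
E
```

```text
t 10.32 tcp rest x,y,z -0.0723 -0.0306 0.0 yaw 0.211 F [-0.53 -0.18 -0.96] Fn -0.06
red centre(x,y) [-0.0412  0.0519] red ylim 0.0362 0.0689 barrel [-0.037  -0.0818] [-0.0368  0.0418] yaw err 0.001 rect [ 89. 326.]
```

It has squared itself (yaw error ~0) just past the crest. I'll nudge it a little further and let it roll to the pad.

Call:
step_arm(
  motion=[
    {"x":-0.1,"y":0.4,"z":0,"wx":0,"wy":0,"wz":0,"jaw":1},
    {"x":-0.2,"y":0.8,"z":0,"wx":0,"wy":0,"wz":0,"jaw":1},
    {"x":-0.25,"y":1.2,"z":0,"wx":0,"wy":0,"wz":0,"jaw":1},
    {"x":-0.3,"y":1.5,"z":0,"wx":0,"wy":0,"wz":0,"jaw":1},
    {"x":-0.3,"y":1.5,"z":0,"wx":0,"wy":0,"wz":0,"jaw":1},
    {"x":-0.3,"y":1.5,"z":0,"wx":0,"wy":0,"wz":0,"jaw":1},
    {"x":-0.3,"y":1.5,"z":0,"wx":0,"wy":0,"wz":0,"jaw":1},
    {"x":-0.3,"y":1.5,"z":0,"wx":0,"wy":0,"wz":0,"jaw":1},
  ],
)

```text
time_s: 11.38
tool_pos: [0.5298, 0.0586, 0.0004]
orientation: [1.975, 2.443, 0.0]
contact_force: [-0.2, -0.6, 0.2]
opening: 1.003
finger_force: 0.0
```

Call:
step_arm(
  motion=[
    {"x":0,"y":0,"z":0,"wx":0,"wy":0,"wz":0,"jaw":1},
    {"x":0,"y":0,"z":0,"wx":0,"wy":0,"wz":0,"jaw":1},
    {"x":0,"y":0,"z":0,"wx":0,"wy":0,"wz":0,"jaw":1},
    {"x":0,"y":0,"z":0,"wx":0,"wy":0,"wz":0,"jaw":1},
    {"x":0,"y":0,"z":0,"wx":0,"wy":0,"wz":0,"jaw":1},
    {"x":0,"y":0,"z":0,"wx":0,"wy":0,"wz":0,"jaw":1},
    {"x":0,"y":0,"z":0,"wx":0,"wy":0,"wz":0,"jaw":1},
    {"x":0,"y":0,"z":0,"wx":0,"wy":0,"wz":0,"jaw":1},
  ],
)

```text
time_s: 12.38
tool_pos: [0.5298, 0.0587, 0.0003]
orientation: [1.975, 2.443, 0.0]
contact_force: [-1.0, 0.5, -0.6]
opening: 0.997
finger_force: 0.0
```

Run:
```python
from h import *
im,c,s=see(); cv2.imwrite("pics/w9.png",im); light(im,c,.024)
im,c,s=see(); light(im,c,.024)
t=bot.camera("top"); sc=bot.camera("scene")
cv2.imwrite("pics/c10.png",np.hstack([cv2.resize(im,(400,300)),cv2.resize(sc[195:310,255:370],(300,300),interpolation=cv2.INTER_CUBIC)]))
cv2.imwrite("pics/s10.png",sc)
```

```text
t 12.38 tcp rest x,y,z -0.0584 -0.0301 0.0003 yaw 0.211 F [-1.    0.49 -0.64] Fn 0.69
red centre(x,y) [0.022  0.0507] red ylim 0.0383 0.0643 barrel [ 0.0364 -0.0802] [0.0235 0.0419] yaw err -0.106 rect [365. 133.]
t 12.43 tcp rest x,y,z -0.0584 -0.0301 0.0003 yaw 0.211 F [ 0.02 -0.27  0.3 ] Fn -0.27
red centre(x,y) [0.0219 0.0508] red ylim 0.0385 0.064 barrel [ 0.036  -0.0803] [0.0254 0.0418] yaw err -0.086 rect [365. 134.]
```

View pics/c10.png

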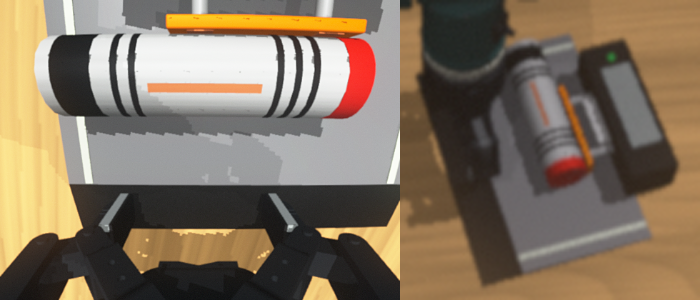

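The light now lies square against the pad. In the left panel the barrel spans (35,75)–(375,75), the orange pad spans (167,22)–(367,25), and the white line is near (75,90). The black end overlies that line, so I'll compute its lateral position.

Run:
```python
from h import *
im=cv2.imread("pics/w9.png")
c=bot.calibration("wrist"); f=lambda px,z:(lambda P:np.c_[P@N_,P@E_].round(4))(onplane("wrist",px,z,c)[:,:2]-O)
h=cv2.cvtColor(im,cv2.COLOR_BGR2HSV)
for z in(.024,.03,.035): 
  q=f([[49,105],[525,105],[68*1.4,45],[82*1.4,190]],z); print(z,q.tolist(),(q[0]+q[1])/2,q[1,1]-q[0,1])
print("pad front",f([[167*1.4,33*1.4],[367*1.4,33*1.4]],.036))
print("left line on bed",f([[70*1.4,30*1.4],[86*1.4,170*1.4]],.003))
# right line in scene/wrist
print("right line",f([[394*1.4,10*1.4],[396*1.4,150*1.4]],.004))
# axis via top/bottom barrel edges, red part and black part
for u in (90,120,230,330,430,490):
    col=h[:,u]; print(u,[ (v,tuple(int(k) for k in col[v])) for v in range(40,176,6)][::22], end=' ')
g=cv2.Canny(im,60,160)
for u in (100,140,300,340,460,500): print(u,np.flatnonzero(g[:200,u]))
```

```text
0.024 [[0.0248, -0.116], [0.0254, 0.0628], [0.0447, -0.095], [-0.0079, -0.0951]] [ 0.0251 -0.0266] 0.17880000000000001
0.03 [[0.0245, -0.1117], [0.0251, 0.0581], [0.0434, -0.0917], [-0.0066, -0.0919]] [ 0.0248 -0.0268] 0.1698
0.035 [[0.0242, -0.1081], [0.0248, 0.0542], [0.0423, -0.089], [-0.0054, -0.0892]] [ 0.0245  -0.02695] 0.1623
pad front [[ 0.041  -0.0441]
 [ 0.0428  0.0458]]
left line on bed [[ 0.0504 -0.105 ]
 [-0.0368 -0.1075]]
right line [[ 0.0632  0.0834]
 [-0.0216  0.1054]]
90 [(40, (113, 6, 169)), (172, (30, 2, 159))] 120 [(40, (90, 3, 175)), (172, (10, 8, 90))] 230 [(40, (105, 4, 129)), (172, (90, 8, 95))] 330 [(40, (12, 223, 176)), (172, (90, 5, 113))] 430 [(40, (17, 245, 252)), (172, (90, 5, 112))] 490 [(40, (20, 251, 253)), (172, (165, 3, 177))] 100 [  0   1   2  48 162]
140 [ 46  48 152 153 162 185]
300 [ 19  40  47  50 116 129 159 189 198]
340 [ 19  24  25  26  40  48  51 117 130 159 188]
460 [ 24  43  47  54 161 165]
500 [ 26  45  49  53 156 157]
```

The light's centre is at -27 mm, so its black end is about 3 mm inside the line: too marginal. I'll lift, shut the fingers, and push the black end face along the axis by about 25 mm.

Call:
step_arm(
  motion=[
    {"x":0,"y":0,"z":4,"wx":0,"wy":0,"wz":0,"jaw":1},
    {"x":0,"y":0,"z":8,"wx":0,"wy":0,"wz":0,"jaw":1},
    {"x":-2,"y":0,"z":9,"wx":0,"wy":0,"wz":0,"jaw":0.5},
    {"x":-5,"y":1.5,"z":9,"wx":0,"wy":0,"wz":0,"jaw":0},
    {"x":-8,"y":3.5,"z":9,"wx":0,"wy":0,"wz":0,"jaw":0},
    {"x":-10.5,"y":5,"z":9,"wx":0,"wy":0,"wz":0,"jaw":0},
    {"x":-11.4,"y":5.6,"z":9,"wx":0,"wy":0,"wz":0,"jaw":0},
    {"x":-11.4,"y":5.6,"z":9,"wx":0,"wy":0,"wz":0,"jaw":0},
  ],
)

```text
time_s: 13.58
tool_pos: [0.416, 0.1148, 0.0905]
orientation: [1.973, 2.443, 0.001]
contact_force: [0.2, -0.1, -0.7]
opening: 0.002
finger_force: 0.0
```

Run:
```python
from h import *
im,c,s=see(); print(s["opening"],s["time_s"]); cv2.imwrite("pics/w11.png",im)
# ends of the light in the top view
t=bot.camera("top"); cv2.imwrite("pics/top11.png",t)
h,sa,v=cv2.split(cv2.cvtColor(t,cv2.COLOR_BGR2HSV))
m=((h<6)|(h>174))&(sa>130)&(v>90); m[:100]=0;m[215:]=0;m[:,:195]=0;m[:,300:]=0
if m.sum()>3:
    b=cv2.boxPoints(cv2.minAreaRect(big(m))); P=onplane("top",b,.028)[:,:2]-O; print("red in top (x,y rest)",np.c_[P@N_,P@E_].round(4).tolist())
```

```text
t 13.57 tcp rest x,y,z 0.0203 -0.1297 0.0905 yaw 0.212 F [ 0.19 -0.11 -0.68] Fn -0.14
0.0015545812511258506 13.575
red in top (x,y rest) [[0.0392, 0.049], [0.0055, 0.0502], [0.0051, 0.0383], [0.0388, 0.0371]]
```

Call:
step_arm(
  motion=[
    {"x":0,"y":0,"z":-4,"wx":0,"wy":0,"wz":0,"jaw":0},
    {"x":0,"y":0,"z":-7,"wx":0,"wy":0,"wz":0,"jaw":0},
    {"x":0,"y":0,"z":-7.6,"wx":0,"wy":0,"wz":0,"jaw":0},
    {"x":0.3,"y":0.06,"z":-7.6,"wx":0,"wy":0,"wz":0,"jaw":0},
    {"x":0.6,"y":0.13,"z":-7.6,"wx":0,"wy":0,"wz":0,"jaw":0},
    {"x":0.9,"y":0.19,"z":-7.6,"wx":0,"wy":0,"wz":0,"jaw":0},
    {"x":1.2,"y":0.26,"z":-7.6,"wx":0,"wy":0,"wz":0,"jaw":0},
    {"x":1.4,"y":0.3,"z":-7.6,"wx":0,"wy":0,"wz":0,"jaw":0},
  ],
)

```text
time_s: 14.68
tool_pos: [0.4295, 0.1176, 0.0146]
orientation: [-1.975, -2.443, 0.001]
contact_force: [-3.3, -1.0, 2.3]
opening: -0.002
finger_force: 1.4
```

Call:
step_arm(
  motion=[
    {"x":0.25,"y":0.05,"z":0,"wx":0,"wy":0,"wz":0,"jaw":0},
    {"x":0.5,"y":0.11,"z":0,"wx":0,"wy":0,"wz":0,"jaw":0},
    {"x":0.75,"y":0.16,"z":0,"wx":0,"wy":0,"wz":0,"jaw":0},
    {"x":1.0,"y":0.21,"z":0,"wx":0,"wy":0,"wz":0,"jaw":0},
    {"x":1.25,"y":0.27,"z":0,"wx":0,"wy":0,"wz":0,"jaw":0},
    {"x":1.5,"y":0.32,"z":0,"wx":0,"wy":0,"wz":0,"jaw":0},
    {"x":1.5,"y":0.32,"z":0,"wx":0,"wy":0,"wz":0,"jaw":0},
  ],
)

```text
time_s: 15.55
tool_pos: [0.4454, 0.121, 0.0143]
orientation: [1.975, 2.442, 0.001]
contact_force: [-0.7, 0.0, 0.9]
opening: 0.003
finger_force: 0.4
```

```bash
cat >> h.py <<'E'
def redtop():
    t=bot.camera("top"); h,sa,v=cv2.split(cv2.cvtColor(t,cv2.COLOR_BGR2HSV))
    m=((h<6)|(h>174))&(sa>130)&(v>90); m[:100]=0;m[215:]=0;m[:,:195]=0;m[:,300:]=0
    if m.sum()>3:
        b=cv2.boxPoints(cv2.minAreaRect(big(m))); P=onplane("top",b,.028)[:,:2]-O; Q=np.c_[P@N_,P@E_]; print("red top c",Q.mean(0).round(4),"ymax",Q[:,1].max().round(4),"area",m.sum())
    s=bot.camera("scene"); h,sa,v=cv2.split(cv2.cvtColor(s,cv2.COLOR_BGR2HSV))
    m=((h<6)|(h>174))&(sa>130)&(v>90); m[:200]=0;m[300:]=0;m[:,:265]=0;m[:,345:]=0
    if m.sum()>3:
        b=cv2.boxPoints(cv2.minAreaRect(big(m))); P=onplane("scene",b,.028)[:,:2]-O; Q=np.c_[P@N_,P@E_]; print("red scene c",Q.mean(0).round(4),"ymax",Q[:,1].max().round(4),"area",m.sum())
E
python3 - <<'E'
from h import *
im,c,s=see(); redtop()
E
```

```text
t 15.55 tcp rest x,y,z 0.0202 -0.0996 0.0143 yaw 0.211 F [-0.69  0.05  0.86] Fn 0.19
red top c [0.0228 0.0612] ymax 0.0675 area 45
red scene c [0.0235 0.0543] ymax 0.0619 area 76
```

Call:
step_arm(
  motion=[
    {"x":0.25,"y":0.05,"z":0,"wx":0,"wy":0,"wz":0,"jaw":0},
    {"x":0.5,"y":0.11,"z":0,"wx":0,"wy":0,"wz":0,"jaw":0},
    {"x":0.8,"y":0.17,"z":0,"wx":0,"wy":0,"wz":0,"jaw":0},
    {"x":0.8,"y":0.17,"z":0,"wx":0,"wy":0,"wz":0,"jaw":0},
    {"x":0.3,"y":0.06,"z":0,"wx":0,"wy":0,"wz":0,"jaw":0},
    {"x":-0.5,"y":-0.11,"z":0,"wx":0,"wy":0,"wz":0,"jaw":0},
    {"x":-1.0,"y":-0.21,"z":2,"wx":0,"wy":0,"wz":0,"jaw":0},
    {"x":-1.0,"y":-0.21,"z":7,"wx":0,"wy":0,"wz":0,"jaw":0},
  ],
)

```text
time_s: 16.7
tool_pos: [0.4315, 0.1183, 0.0821]
orientation: [-1.972, -2.439, 0.008]
contact_force: [1.4, 0.1, 0.1]
opening: 0.002
finger_force: 0.0
```

Run:
```python
from h import *
im,c,s=see(); redtop(); print(s["tool_pos"])
```

```text
t 16.7 tcp rest x,y,z 0.0205 -0.1137 0.0821 yaw 0.211 F [1.41 0.08 0.08] Fn -0.21
red top c [0.0226 0.0691] ymax 0.0755 area 46
red scene c [0.023  0.0616] ymax 0.0695 area 66
[0.43148486 0.11829672 0.08211278]
```

The light is now centred to within about 2 mm, and square. I'll go back behind it with the fingers open.

Call:
step_arm(
  motion=[
    {"x":2,"y":-2,"z":1,"wx":0,"wy":0,"wz":0,"jaw":0},
    {"x":5,"y":-3,"z":1,"wx":0,"wy":0,"wz":0,"jaw":0.5},
    {"x":8,"y":-3.5,"z":1,"wx":0,"wy":0,"wz":0,"jaw":1},
    {"x":11,"y":-2.5,"z":1,"wx":0,"wy":0,"wz":0,"jaw":1},
    {"x":12.1,"y":-2.1,"z":0,"wx":0,"wy":0,"wz":0,"jaw":1},
    {"x":12.1,"y":-2.1,"z":0,"wx":0,"wy":0,"wz":0,"jaw":1},
    {"x":12.1,"y":-2.1,"z":-1,"wx":0,"wy":0,"wz":0,"jaw":1},
  ],
)

```text
time_s: 17.73
tool_pos: [0.5551, 0.0978, 0.0742]
orientation: [1.975, 2.443, 0.0]
contact_force: [-0.2, 0.2, 0.3]
opening: 1.002
finger_force: 0.0
```

Run:
```python
from h import *
im,c,s=see(); redtop(); print(s["tool_pos"],s["opening"])
f=lambda px,z:(lambda P:np.c_[P@N_,P@E_].round(4))(onplane("wrist",px,z,c)[:,:2]-O)
h,sa,v=cv2.split(cv2.cvtColor(im,cv2.COLOR_BGR2HSV))
red=((h<6)|(h>174))&(sa>150)&(v>100); b=big(red)[:,0]; print("red px",b.min(0),b.max(0), f([[b[:,0].max(),b[:,1].mean()]],.03))
ora=((h>8)&(h<24)&(sa>180)&(v>120)); ora[b[:,1].mean().astype(int):]=0; r=cv2.minAreaRect(big(ora)); print("pad",r); print(f(cv2.boxPoints(r),.036))
u0=[int(k) for k in np.linspace(90,470,6)]; g=cv2.Canny(im,60,160)
print({u:np.flatnonzero(g[:260,u]).tolist() for u in u0})
```

```text
t 17.73 tcp rest x,y,z -0.0254 0.0029 0.0742 yaw 0.211 F [-0.24  0.17  0.33] Fn 0.22
red scene c [0.023  0.0616] ymax 0.0695 area 66
[0.55511429 0.09776268 0.07417047] 1.002194403573851
red px [373 136] [399 199] [[0.0243 0.0767]]
pad ((273.00811767578125, 129.8869171142578), (156.0542449951172, 11.291669845581055), 0.4182099401950836)
[[ 0.0431 -0.0444]
 [ 0.0493 -0.0439]
 [ 0.0489  0.0442]
 [ 0.0426  0.0446]]
{90: [], 166: [6, 7, 20, 21, 84, 118, 134, 199, 202, 203, 204, 205, 206, 207, 256], 242: [47, 77, 89, 90, 91, 101, 124, 135, 137, 178, 184, 194, 211, 256], 318: [47, 78, 79, 81, 82, 83, 84, 85, 86, 87, 88, 89, 91, 92, 93, 94, 95, 96, 97, 98, 99, 100, 101, 102, 104, 105, 106, 107, 108, 109, 110, 111, 112, 113, 114, 115, 116, 117, 118, 119, 120, 122, 124, 136, 138, 198, 200, 211, 257], 394: [81, 137, 138, 192, 193, 194, 256], 470: []}
```

Call:
step_arm(
  motion=[
    {"x":0,"y":0,"z":-4,"wx":0,"wy":0,"wz":0,"jaw":1},
    {"x":0,"y":0,"z":-7,"wx":0,"wy":0,"wz":0,"jaw":1},
    {"x":0,"y":0,"z":-7.4,"wx":0,"wy":0,"wz":0,"jaw":1},
    {"x":-0.06,"y":0.3,"z":-7.4,"wx":0,"wy":0,"wz":0,"jaw":1},
    {"x":-0.13,"y":0.6,"z":-7.4,"wx":0,"wy":0,"wz":0,"jaw":1},
    {"x":-0.19,"y":0.9,"z":-7.4,"wx":0,"wy":0,"wz":0,"jaw":1},
    {"x":-0.25,"y":1.2,"z":-7.4,"wx":0,"wy":0,"wz":0,"jaw":1},
    {"x":-0.27,"y":1.3,"z":-7.4,"wx":0,"wy":0,"wz":0,"jaw":1},
  ],
)

```text
time_s: 18.88
tool_pos: [0.5532, 0.1111, 0.0006]
orientation: [1.974, 2.443, 0.001]
contact_force: [0.2, -0.7, 0.0]
opening: 1.0
finger_force: 0.0
```

Run:
```python
from h import *
for i in range(4): see()
```

```text
t 18.88 tcp rest x,y,z -0.012 0.0037 0.0006 yaw 0.211 F [ 0.19 -0.7   0.02] Fn -0.72
t 18.93 tcp rest x,y,z -0.012 0.0037 0.0005 yaw 0.211 F [-0.37  0.41 -0.99] Fn 0.48
t 18.98 tcp rest x,y,z -0.0121 0.0036 0.0004 yaw 0.211 F [ 0.36  0.43 -0.41] Fn 0.35
t 19.02 tcp rest x,y,z -0.0122 0.0036 0.0003 yaw 0.211 F [-1.04  0.21  0.32] Fn 0.42
```

Call:
step_arm(
  motion=[
    {"x":-0.01,"y":0.05,"z":0,"wx":0,"wy":0,"wz":0,"jaw":1},
    {"x":-0.02,"y":0.1,"z":0,"wx":0,"wy":0,"wz":0,"jaw":1},
    {"x":-0.03,"y":0.15,"z":0,"wx":0,"wy":0,"wz":0,"jaw":1},
    {"x":-0.04,"y":0.2,"z":0,"wx":0,"wy":0,"wz":0,"jaw":1},
    {"x":-0.05,"y":0.25,"z":0,"wx":0,"wy":0,"wz":0,"jaw":1},
    {"x":-0.06,"y":0.3,"z":0,"wx":0,"wy":0,"wz":0,"jaw":1},
    {"x":-0.06,"y":0.3,"z":0,"wx":0,"wy":0,"wz":0,"jaw":1},
  ],
)

```text
time_s: 19.95
tool_pos: [0.5525, 0.1138, 0.0003]
orientation: [1.975, 2.443, 0.0]
contact_force: [0.3, 0.2, -0.1]
opening: 0.998
finger_force: 0.0
```

Run:
```python
from h import *
for i in range(4): see()
```

```text
t 19.95 tcp rest x,y,z -0.0092 0.0036 0.0003 yaw 0.211 F [ 0.32  0.21 -0.06] Fn 0.14
t 20.0 tcp rest x,y,z -0.0092 0.0036 0.0003 yaw 0.211 F [-0.14 -0.06 -0.47] Fn -0.03
t 20.05 tcp rest x,y,z -0.0092 0.0037 0.0004 yaw 0.211 F [-0.59 -0.66  1.41] Fn -0.52
t 20.1 tcp rest x,y,z -0.0092 0.0036 0.0003 yaw 0.211 F [ 1.1  -0.38  1.14] Fn -0.6
```

Call:
step_arm(
  motion=[
    {"x":-0.01,"y":0.05,"z":0,"wx":0,"wy":0,"wz":0,"jaw":1},
    {"x":-0.02,"y":0.1,"z":0,"wx":0,"wy":0,"wz":0,"jaw":1},
    {"x":-0.03,"y":0.15,"z":0,"wx":0,"wy":0,"wz":0,"jaw":1},
    {"x":-0.04,"y":0.2,"z":0,"wx":0,"wy":0,"wz":0,"jaw":1},
    {"x":-0.04,"y":0.2,"z":0,"wx":0,"wy":0,"wz":0,"jaw":1},
  ],
)

```text
time_s: 20.78
tool_pos: [0.5523, 0.1153, 0.0004]
orientation: [1.975, 2.442, -0.0]
contact_force: [0.8, -3.5, 0.1]
opening: 0.997
finger_force: 1.7
```

Run:
```python
from h import *
for i in range(4): see()
```

```text
t 20.77 tcp rest x,y,z -0.0076 0.0038 0.0004 yaw 0.211 F [ 0.84 -3.47  0.12] Fn -3.57
t 20.82 tcp rest x,y,z -0.0076 0.0038 0.0004 yaw 0.211 F [ 0.77 -3.24 -0.1 ] Fn -3.33
t 20.88 tcp rest x,y,z -0.0075 0.0037 0.0003 yaw 0.211 F [ 0.87 -4.85 -0.38] Fn -4.92
t 20.93 tcp rest x,y,z -0.0075 0.0037 0.0004 yaw 0.211 F [ 0.79 -3.48 -0.57] Fn -3.56
```

About 3.8 N at the fingers so far; moving on by about 1.7 mm.

Call:
step_arm(
  motion=[
    {"x":-0.01,"y":0.04,"z":0,"wx":0,"wy":0,"wz":0,"jaw":1},
    {"x":-0.02,"y":0.08,"z":0,"wx":0,"wy":0,"wz":0,"jaw":1},
    {"x":-0.03,"y":0.12,"z":0,"wx":0,"wy":0,"wz":0,"jaw":1},
    {"x":-0.035,"y":0.165,"z":0,"wx":0,"wy":0,"wz":0,"jaw":1},
    {"x":-0.035,"y":0.165,"z":0,"wx":0,"wy":0,"wz":0,"jaw":1},
  ],
)

```text
time_s: 21.6
tool_pos: [0.5519, 0.1168, 0.0003]
orientation: [1.975, 2.442, -0.001]
contact_force: [1.9, -5.7, -0.9]
opening: 0.998
finger_force: 3.0
```

Run:
```python
from h import *
for i in range(8): see()
```

```text
t 21.6 tcp rest x,y,z -0.0062 0.0037 0.0003 yaw 0.211 F [ 1.94 -5.7  -0.85] Fn -5.98
t 21.65 tcp rest x,y,z -0.0062 0.0037 0.0003 yaw 0.211 F [ 2.06 -5.79 -2.23] Fn -6.1
t 21.7 tcp rest x,y,z -0.0062 0.0037 0.0003 yaw 0.211 F [ 2.96 -5.43 -1.24] Fn -5.93
t 21.75 tcp rest x,y,z -0.0062 0.0037 0.0003 yaw 0.211 F [ 2.83 -5.55 -0.58] Fn -6.02
t 21.8 tcp rest x,y,z -0.0062 0.0037 0.0003 yaw 0.211 F [ 2.29 -5.78 -0.84] Fn -6.13
t 21.85 tcp rest x,y,z -0.0062 0.0037 0.0003 yaw 0.211 F [ 1.35 -5.34 -0.76] Fn -5.5
t 21.9 tcp rest x,y,z -0.0062 0.0037 0.0003 yaw 0.211 F [ 1.52 -6.51 -0.83] Fn -6.69
t 21.95 tcp rest x,y,z -0.0062 0.0037 0.0003 yaw 0.211 F [ 2.37 -6.02 -0.28] Fn -6.39
```

Call:
step_arm(
  motion=[
    {"x":-0.01,"y":0.055,"z":0,"wx":0,"wy":0,"wz":0,"jaw":1},
    {"x":-0.01,"y":0.055,"z":0,"wx":0,"wy":0,"wz":0,"jaw":1},
    {"x":-0.01,"y":0.055,"z":0,"wx":0,"wy":0,"wz":0,"jaw":1},
  ],
)

```text
time_s: 22.38
tool_pos: [0.5519, 0.117, 0.0003]
orientation: [1.975, 2.442, -0.001]
contact_force: [1.9, -6.2, -1.1]
opening: 0.998
finger_force: 3.3
```

Run:
```python
from h import *
for i in range(8): see()
```

```text
t 22.38 tcp rest x,y,z -0.0059 0.0037 0.0003 yaw 0.211 F [ 1.95 -6.18 -1.1 ] Fn -6.45
t 22.43 tcp rest x,y,z -0.0059 0.0037 0.0003 yaw 0.211 F [ 2.53 -6.5  -0.41] Fn -6.88
t 22.48 tcp rest x,y,z -0.0059 0.0037 0.0003 yaw 0.211 F [ 2.8  -6.04 -1.11] Fn -6.49
t 22.52 tcp rest x,y,z -0.0059 0.0037 0.0003 yaw 0.211 F [ 1.37 -6.29 -1.96] Fn -6.44
t 22.57 tcp rest x,y,z -0.0059 0.0037 0.0003 yaw 0.211 F [ 2.31 -7.26 -1.35] Fn -7.58
t 22.62 tcp rest x,y,z -0.0059 0.0037 0.0003 yaw 0.211 F [ 2.83 -6.75 -1.48] Fn -7.19
t 22.68 tcp rest x,y,z -0.0059 0.0037 0.0003 yaw 0.211 F [ 2.08 -6.2  -0.87] Fn -6.5
t 22.73 tcp rest x,y,z -0.0059 0.0037 0.0003 yaw 0.211 F [ 1.37 -6.64 -0.43] Fn -6.78
```

Call:
step_arm(
  motion=[
    {"x":-0.005,"y":0.03,"z":0,"wx":0,"wy":0,"wz":0,"jaw":1},
    {"x":-0.005,"y":0.03,"z":0,"wx":0,"wy":0,"wz":0,"jaw":1},
    {"x":-0.005,"y":0.03,"z":0,"wx":0,"wy":0,"wz":0,"jaw":1},
    {"x":-0.005,"y":0.03,"z":0,"wx":0,"wy":0,"wz":0,"jaw":1},
    {"x":-0.005,"y":0.03,"z":0,"wx":0,"wy":0,"wz":0,"jaw":1},
    {"x":-0.005,"y":0.03,"z":0,"wx":0,"wy":0,"wz":0,"jaw":1},
    {"x":-0.005,"y":0.03,"z":0,"wx":0,"wy":0,"wz":0,"jaw":1},
    {"x":-0.005,"y":0.03,"z":0,"wx":0,"wy":0,"wz":0,"jaw":1},
  ],
)

```text
time_s: 23.78
tool_pos: [0.5518, 0.1172, 0.0003]
orientation: [1.974, 2.442, -0.002]
contact_force: [2.7, -7.8, -0.5]
opening: 1.004
finger_force: 3.4
```

Run:
```python
from h import *
for i in range(12): see()
```

```text
t 23.77 tcp rest x,y,z -0.0057 0.0037 0.0003 yaw 0.211 F [ 2.66 -7.82 -0.51] Fn -8.2
t 23.82 tcp rest x,y,z -0.0057 0.0037 0.0003 yaw 0.211 F [ 2.1  -6.82 -0.67] Fn -7.11
t 23.88 tcp rest x,y,z -0.0057 0.0038 0.0003 yaw 0.211 F [ 2.81 -6.44  0.16] Fn -6.88
t 23.93 tcp rest x,y,z -0.0057 0.0037 0.0003 yaw 0.211 F [ 1.79 -7.08 -0.75] Fn -7.3
t 23.98 tcp rest x,y,z -0.0057 0.0037 0.0003 yaw 0.211 F [ 1.65 -5.89 -0.52] Fn -6.11
t 24.02 tcp rest x,y,z -0.0057 0.0037 0.0003 yaw 0.211 F [ 2.8  -5.77 -1.66] Fn -6.23
t 24.07 tcp rest x,y,z -0.0057 0.0038 0.0003 yaw 0.211 F [ 2.65 -6.81 -1.61] Fn -7.21
t 24.12 tcp rest x,y,z -0.0057 0.0037 0.0003 yaw 0.211 F [ 2.54 -7.04 -0.45] Fn -7.41
t 24.18 tcp rest x,y,z -0.0057 0.0037 0.0003 yaw 0.211 F [ 2.14 -6.68 -1.03] Fn -6.98
t 24.23 tcp rest x,y,z -0.0057 0.0037 0.0003 yaw 0.211 F [ 2.52 -7.16 -1.27] Fn -7.53
t 24.27 tcp rest x,y,z -0.0057 0.0037 0.0003 yaw 0.211 F [ 1.61 -6.85 -0.18] Fn -7.03
t 24.32 tcp rest x,y,z -0.0057 0.0037 0.0003 yaw 0.211 F [ 2.08 -6.5   0.31] Fn -6.79
```

About 7.1 N at the fingers (roughly 6–7 N at the pad), held for over 1.5 s. Now easing off gently.

Call:
step_arm(
  motion=[
    {"x":0.005,"y":-0.03,"z":0,"wx":0,"wy":0,"wz":0,"jaw":1},
    {"x":0.01,"y":-0.06,"z":0,"wx":0,"wy":0,"wz":0,"jaw":1},
    {"x":0.02,"y":-0.09,"z":0,"wx":0,"wy":0,"wz":0,"jaw":1},
    {"x":0.025,"y":-0.12,"z":0,"wx":0,"wy":0,"wz":0,"jaw":1},
    {"x":0.03,"y":-0.15,"z":0,"wx":0,"wy":0,"wz":0,"jaw":1},
    {"x":0.04,"y":-0.18,"z":0,"wx":0,"wy":0,"wz":0,"jaw":1},
    {"x":0.045,"y":-0.21,"z":0,"wx":0,"wy":0,"wz":0,"jaw":1},
    {"x":0.05,"y":-0.24,"z":0,"wx":0,"wy":0,"wz":0,"jaw":1},
  ],
)

```text
time_s: 25.38
tool_pos: [0.552, 0.116, 0.0003]
orientation: [-1.975, -2.443, -0.0]
contact_force: [1.1, -3.2, -0.2]
opening: 1.0
finger_force: 1.9
```

Call:
step_arm(
  motion=[
    {"x":0.005,"y":-0.03,"z":0,"wx":0,"wy":0,"wz":0,"jaw":1},
    {"x":0.01,"y":-0.06,"z":0,"wx":0,"wy":0,"wz":0,"jaw":1},
    {"x":0.02,"y":-0.09,"z":0,"wx":0,"wy":0,"wz":0,"jaw":1},
    {"x":0.025,"y":-0.12,"z":0,"wx":0,"wy":0,"wz":0,"jaw":1},
    {"x":0.03,"y":-0.15,"z":0,"wx":0,"wy":0,"wz":0,"jaw":1},
    {"x":0.04,"y":-0.18,"z":0,"wx":0,"wy":0,"wz":0,"jaw":1},
    {"x":0.045,"y":-0.21,"z":0,"wx":0,"wy":0,"wz":0,"jaw":1},
    {"x":0.05,"y":-0.24,"z":0,"wx":0,"wy":0,"wz":0,"jaw":1},
  ],
)

```text
time_s: 26.38
tool_pos: [0.5525, 0.1137, 0.0004]
orientation: [-1.975, -2.443, -0.0]
contact_force: [-0.1, 0.0, -0.3]
opening: 1.0
finger_force: 0.0
```

Call:
step_arm(
  motion=[
    {"x":0.03,"y":-0.15,"z":0,"wx":0,"wy":0,"wz":0,"jaw":1},
    {"x":0.08,"y":-0.4,"z":0,"wx":0,"wy":0,"wz":0,"jaw":1},
    {"x":0.15,"y":-0.7,"z":0,"wx":0,"wy":0,"wz":0,"jaw":1},
    {"x":0.25,"y":-1.2,"z":0,"wx":0,"wy":0,"wz":0,"jaw":1},
    {"x":0.4,"y":-1.9,"z":0.5,"wx":0,"wy":0,"wz":0,"jaw":1},
    {"x":0.5,"y":-2.4,"z":3,"wx":0,"wy":0,"wz":0,"jaw":1},
    {"x":0.5,"y":-2.5,"z":6,"wx":0,"wy":0,"wz":0,"jaw":1},
    {"x":0.5,"y":-2.5,"z":9,"wx":0,"wy":0,"wz":0,"jaw":1},
  ],
)

```text
time_s: 27.38
tool_pos: [0.5577, 0.0878, 0.0915]
orientation: [1.976, 2.442, 0.0]
contact_force: [0.3, 0.1, 0.2]
opening: 0.999
finger_force: 0.0
```

```bash
cat > chk.py <<'E'
from h import *
im,c,s=see(); cv2.imwrite("pics/w20.png",im)
f=lambda px,z:(lambda P:np.c_[P@N_,P@E_].round(4))(onplane("wrist",px,z,c)[:,:2]-O)
h,sa,v=cv2.split(cv2.cvtColor(im,cv2.COLOR_BGR2HSV))
red=((h<6)|(h>174))&(sa>150)&(v>100); b=big(red)[:,0]; print("red",b.min(0),b.max(0),f([[b[:,0].max(),b[:,1].mean()]],.03))
ora=((h>8)&(h<24)&(sa>180)&(v>120)); ora[int(b[:,1].mean()):]=0; r=cv2.minAreaRect(big(ora)); print("pad",r,f(cv2.boxPoints(r),.036)[:,0])
# barrel's front edge under the pad, in columns
g=v.astype(int); bot_=[]
sat=(sa<40)&(v>215)
for u in range(150,380,15):
    k=np.flatnonzero(sat[:,u][int(b[:,1].min())-6:int(b[:,1].max())+8])+int(b[:,1].min())-6
    if len(k)>15: bot_.append((u,k.min(),k.max()))
bot_=np.array(bot_); print(bot_.tolist()); print("slope top,bottom edge",np.polyfit(bot_[:,0],bot_[:,1],1)[0].round(3),np.polyfit(bot_[:,0],bot_[:,2],1)[0].round(3))
redtop()
E
python3 chk.py; python3 chk.py
```

```text
t 27.38 tcp rest x,y,z -0.0357 0.0033 0.0915 yaw 0.21 F [0.27 0.06 0.23] Fn -0.0
red [365 118] [390 177] [[0.0241 0.0766]]
pad ((273.0, 112.0), (10.0, 144.0), 90.0) [0.0487 0.0488 0.0429 0.0428]
[[150, 122, 158], [195, 119, 159], [210, 121, 161], [225, 120, 162], [240, 121, 157], [255, 121, 157], [270, 121, 165], [285, 121, 157], [300, 121, 165], [315, 121, 165], [330, 124, 161], [360, 120, 169]]
slope top,bottom edge 0.004 0.04
red scene c [0.0231 0.0625] ymax 0.0702 area 75
t 27.52 tcp rest x,y,z -0.0357 0.005 0.093 yaw 0.211 F [ 0.11 -1.09  0.52] Fn -1.09
red [361 118] [386 177] [[0.0239 0.0766]]
pad ((269.5, 112.0), (10.0, 143.0), 90.0) [0.0487 0.0487 0.0428 0.0427]
[[150, 120, 158], [195, 119, 161], [210, 121, 162], [225, 121, 157], [240, 120, 157], [255, 121, 157], [270, 121, 157], [285, 122, 157], [300, 121, 157], [360, 120, 169]]
slope top,bottom edge 0.004 0.026
red scene c [0.0226 0.0624] ymax 0.07 area 73
```

The light lies still, square to the pad, touching it and centred. Handing in.

```bash
python3 -c "
from rig import bot
print(bot.hand_in())"
```

```text
the job is handed in; nothing more can be done
None
```

The job is handed in at about 28 s of robot time: the light rolled over the ramp, I pushed it about 26 mm along its axis to centre it, and held about 7 N at the fingers (an estimated 6–7 N at the pad) for over 1.5 s. After easing off, it lies still against the pad, square and with both ends between the white lines.

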